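Clamp up a two-tone wood sample

ROBOT

A 7-joint arm with a two-finger parallel gripper is mounted at the origin on a cart in front of the work surface, level with it; the furniture and walls round the work are solid. World frame = base frame: x ahead of the robot, y to its left, z up, the work surface at z = 0. Lengths are in m, angles in rad, forces in N, time in s.
With the tool pointing down it reaches from about 0.4 to 0.875 m from the base axis. Payload 6.5 kg.
Tool frame: the origin (TCP) lies midway between the tips of the shut fingers; the grasp point (between the pads) lies 19 mm behind it; z points along the fingers, y is the line along which they close (so a half turn about z gives the same grasp; the last joint's range is limited). The gripper opens to 88 mm and grips with 3 to 60 N. Pads are 18 mm wide; open, the fingers measure 123 mm over their backs; the gripper's body (75 mm by 187 mm) begins 45 mm behind the grasp point.
Start: joints at [-1.251, 0.536, -0.004, 1.538, 0.003, 1.067, -0.071], TCP at [0.245, 0.602, 0.239] pointing down, gripper open.
Joint ranges: [-2.7, 2.7], [-0.37, 2.16], [-1.27, 1.26], [0.24, 2.4], [-1.31, 4.45], [0.19, 1.91], [-2.76, 2.76]. Speed limits (rad/s): [2.39, 2.39, 3.14, 3.14, 3.14, 3.14, 3.14].

INTERFACE

Orientations are given as [roll, pitch, yaw] about the fixed x, y, z axes, in that order (R = Rz(yaw) Ry(pitch) Rx(roll)).
In Python, from station import readout, eyes, workorder gives the robot as it stands. The module is installed in compiled form; this text tells all that it offers.
- The arm moves only by the shell command python3 -m creep 'ROWS' [OPENING]. ROWS is JSON, a list that holds one entry, the list of rows, each a list of 6 numbers: the shift along the tool's x, y, z each as a share of 25 mm, from -1 to 1, then the turn, a rotation vector about the tool's x, y, z each as a share of 6 degrees, from -1 to 1. In form: [[[dx, dy, dz, ax, ay, az], ...]]. A call has 1 to 20 rows; each row shifts and turns the commanded pose from where the row before left it, along the tool's axes as they then stand; what a row does not reach is not made up. A row lasts 1/12 s, in which the tool goes at most 41.7 mm and 7.16 degrees, less where a joint would pass 70% of its speed; a pose out of reach is approached as far as the arm can. A call with a number of a shift or a turn outside -1 to 1 is refused whole. A call with a gripper value outside its range is refused whole. OPENING is the closure, from 0 (fully open) to 1 (shut), set as the call begins (- or left out, the last holds). The fingers move at their own pace and stop on an object; the grip force is fixed at half the most. Time passes only in rows, so rows that do not move let the fingers close. It gives the time, the measured TCP pose, the force, the opening and the grip force at its end, in the units of the state.
- readout.sense(): the state, without advancing time (a new reading comes with each control period).
- eyes.capture(name): name is "scene" or "top" or "wrist"; returns a dict with "image" (384x512x3 uint8, red, green, blue), "range_z" (384x512 float32, m along the optical axis (not along the pixel's ray), 0 where there is no reading), "intrinsics" (3x3 intrinsics, pixels), "R" (3x3) and "t" (3): a world point X has camera coordinates R X + t. Camera axes: x right, y down, z forward; pixel columns grow to the right and rows downward; lengths in m; the calibration is good to about 2 mm. A picture is of the moment at which its call begins.
- workorder.job_done(): hands the job in; it is judged then, once.
The state is a dict: "clock": time; "joint_positions": joint angles; "qd": joint speeds; "effort": joint torques, N m; "position": TCP position; "ee_rot": TCP orientation; "force": force on the tool from outside, world axes, zero at the start; "torque": the same for the moment, N m; "gripper_width": opening from 0.0 (shut) to 1.0 (fully open); "finger_force": force on a finger pad.
Only numpy, scipy, OpenCV 4.12 (cv2) and the standard library are available. Lean on these libraries where they do the work, as an engineer would, in place of code of your own. Each camera call takes 0.05 s, during which the arm holds its last target. There are 200 camera calls.

TASK

I am gluing the oak sample block edge to edge with the dark one. Lay the oak block flat on the clamp's bearers, between the dark block and the sliding jaw, its long edge along the dark block's and its ends level with it, and let go. With the cam lever still open, slide the jaw up until it has pushed the two blocks tight together against the fixed jaw, firmly but without denting them, then swing the cam lever fully across so that they stay clamped; do not disturb the glue stick, tape measure and paint pot.

Things in the scene. Friction and masses are not known exactly. Their poses are not given: they have to be found in the camera images.
- clamp: Glue clamp on the desk, immovable: grey base 136 x 360 mm, a bar along its middle, a wooden bearer 36 mm either side of it. Origin: underside, mid-bar. y runs along the bar to the fixed jaw, x across it, away from the robot. Blocks lie on bar and bearers, tops at z = 20 mm. The fixed jaw (top z = 49 mm) is bolted in slots: its face is anywhere from y = +100 to +130 mm.
- oak_block: Light oak sample block, 48 x 110 x 12 mm, 70 g, lying flat on the desk at the start. Origin: centre of its underside; y along its 110 mm length, x across its 48 mm width.
- dark_block: Dark reddish-brown sample block of the same size, 48 x 110 x 12 mm, lying loose on the bearers, across the bar, a little short of the fixed jaw. Origin: centre of its underside; y along its 110 mm length (which lies along the clamp's x axis).
- jaw (a joint): Travel of the sliding jaw along the bar, m: 0 = fully open, its pressing face at clamp y = -95 mm (lever open); grows towards the fixed jaw, to 0.15 at most. With the cam lever open it slides with 1 to 2 N; with the lever across it is braked on the bar.
- jaw_grip (a point): Middle of the sliding jaw's wooden body, at z = 45 mm: a block 60 mm long along the bar, from z = 21 to 54 mm. Here, in its finger recesses (26 mm long), it is 44 mm wide across the bar; its ends are 54 mm wide. Grip it here from above, or push it from behind. It lies 52 mm behind (-y of) the pressing face.
- jaw_pad: Cork-faced pressing pad on the front of the sliding jaw, 96 mm wide across the bar, from z = 22 to 50 mm; sprung, it yields, by 3 mm at most, from 2.5 N on; over 14 N it would dent the blocks. Origin: on the clamp's underside plane (z = 0), below the pressing face at the middle of the bar; same axes as the clamp.
- cam_lever (a joint): Angle of the black cam lever on the sliding jaw, rad, about a vertical pin 52 mm behind the pressing face, mid-bar. 0 = open, pointing back along clamp -y; it swings anticlockwise from above to 1.45 = fully across, pointing along clamp +x. 13 mm wide, 94 mm long, z = 55 to 66 mm, stays where left. It brakes the jaw and drives the pad only 2 mm on, so the jaw must stand tight first.
- lever_end (a point): Point on the cam lever 80 mm from its pin, at half its height (z = 60 mm). Swinging the lever takes 2 to 5 N here.
- glue_stick: Glue stick standing upright on the desk behind the clamp, 27 mm diameter, 92 mm high. Origin: centre of its underside. To be left alone.
- tape_measure: Yellow pocket tape measure, 33 x 80 x 61 mm, standing on the desk to the right of the clamp. Origin: centre of its underside. To be left alone.
- paint_pot: Small paint pot, 53 mm diameter, 61 mm high, standing right of the clamp. Origin: centre of its underside. To be left alone.

How it is judged:
By the outcome, as a careful person would: the job done as asked, in the order asked, and still so for the second after the job is handed in, with the robot touching nothing.
It also fails if it takes over 70 s, if anything falls off the work surface, if the arm or the gripper's body presses on something with over 40 N, if the wrist force passes 120 N, or if a joint passes its speed limit or range.

## Working session

There is one attempt and no reset: what is moved stays moved. The work goes in short steps, Python scripts to look and compute and a shell command to move; the robot and the scene stay as the last step left them, time stands still between calls to the robot, and variables do not carry over. Pictures are saved under pics/ and viewed, at most 10 in all, crops included, and the job is handed in when it is done.

```bash
mkdir -p pics; ls
python3 - <<'E'
from station import readout, eyes
import cv2,numpy as np
print(readout.sense())
ims=[]
for n in ("scene","top"):
    c=eyes.capture(n); np.savez(n+"0.npz",**c)
    print(n,c["intrinsics"].round(1).tolist(),c["R"].round(3).tolist(),c["t"].round(3).tolist())
    cv2.imwrite(f"pics/{n}0.png",cv2.resize(c["image"][...,::-1],(800,600)))
E
```

```text
pics
{'clock': 0.0, 'joint_positions': array([-1.25121979,  0.53716756, -0.0044142 ,  1.53886508,  0.00257507,
        1.06732686, -0.071185  ]), 'qd': array([-9.71699666e-04, -1.77431966e-03,  4.35790381e-04, -4.56466615e-04,
       -5.68886811e-04, -2.40525313e-06, -1.04113825e-04]), 'effort': array([-8.13225779e-04, -5.70983613e+01,  9.90505591e-01, -2.51599538e+01,
       -5.62755531e-02,  1.80816388e-02,  1.51242057e-04]), 'position': array([0.24436984, 0.60164041, 0.23784155]), 'ee_rot': array([-3.13983558e+00,  1.19861967e-04,  2.75587009e+00]), 'force': array([ 0.16218499, -1.50194108, -0.21054933]), 'torque': array([ 0.03192024, -0.05977301,  0.06565017]), 'finger_force': 0.0, 'gripper_width': 1.0009141076035621}
scene [[356.5, 0.0, 252.8], [0.0, 356.5, 194.0], [0.0, 0.0, 1.0]] [[0.518, -0.855, -0.005], [-0.431, -0.256, -0.865], [0.739, 0.451, -0.501]] [-0.326, 0.308, 0.938]
top [[361.1, 0.0, 258.2], [0.0, 361.1, 187.6], [0.0, 0.0, 1.0]] [[0.022, -1.0, -0.005], [-0.977, -0.021, -0.213], [0.213, 0.009, -0.977]] [-0.046, 0.559, 1.087]
```

View pics/scene0.png

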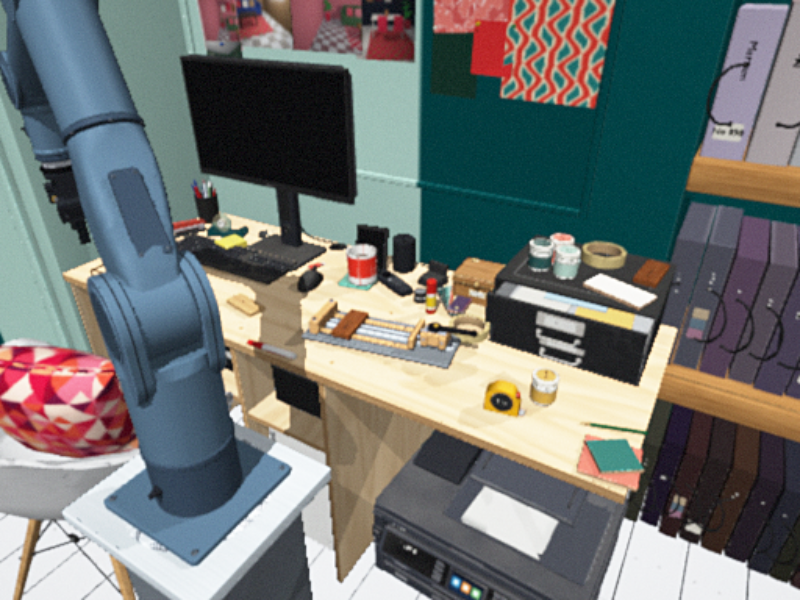

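View pics/top0.png

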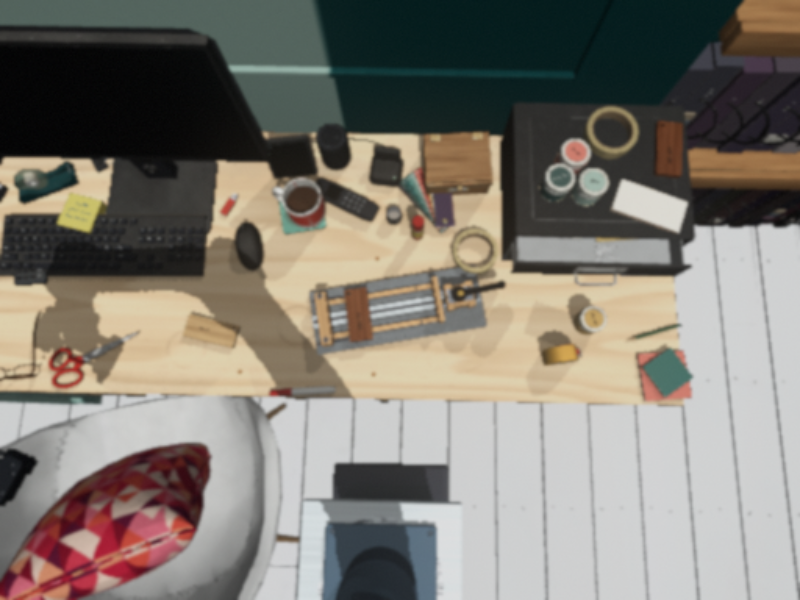

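The scene view shows the clamp in the centre, with the fixed jaw and the dark block at its left end. The oak block lies at about (240,303), and the tape and pot are on the right at (502,397) and (544,387). In the top view (800x600) the oak block is at (210,332), the dark block at (358,313), the fixed jaw at (323,315), the sliding jaw at about (450,293), and the lever tip at (503,286).

```bash
cat > h.py <<'E'
import numpy as np, cv2
from scipy.spatial.transform import Rotation as Ro
def ray(c,u,v,z):
    K,R,t=c["intrinsics"],c["R"],c["t"]
    d=R.T@np.linalg.solve(K,[u,v,1.]); o=-R.T@t
    return o+d*(z-o[2])/d[2]
def cloud(c):
    K,R,t=c["intrinsics"],c["R"],c["t"]
    v,u=np.mgrid[:384,:512]; z=c["range_z"]
    P=np.stack([(u-K[0,2])/K[0,0]*z,(v-K[1,2])/K[1,1]*z,z],-1)
    return (P-t)@R
def tri(cs,uvs):
    A=[];b=[]
    for c,(u,v) in zip(cs,uvs):
        P=c["intrinsics"]@np.c_[c["R"],c["t"]]
        for k,w in ((0,u),(1,v)):
            r=P[k]-w*P[2]; A.append(r[:3]); b.append(-r[3])
    return np.linalg.lstsq(np.array(A),np.array(b),rcond=None)[0]
def tool(dw,s):  # world shift -> shares in tool axes
    return Ro.from_euler('xyz',s["ee_rot"]).as_matrix().T@np.asarray(dw)/0.025
E
python3 - <<'E'
from h import *
from station import eyes
c=dict(np.load("top0.npz"))
P=cloud(c)
for n,(u,v),z in [("oak",(210,332),.012),("dark",(358,313),.02),("fix",(323,315),.049),("lever_tip",(503,286),.06),("pin",(460,293),.06),("tape",(561,354),.061),("pot",(592,320),.061),("glue",(417,228),.09)]:
    u,v=u*.64,v*.64
    print(n,ray(c,u,v,z).round(3),P[int(v),int(u)].round(3))
w=eyes.capture("wrist"); print((-w["R"].T@w["t"]).round(3),w["R"].round(3).tolist(),w["intrinsics"][0])
E
```

```text
oak [0.478 0.37  0.012] [0.48  0.372 0.01 ]
dark [0.524 0.061 0.02 ] [0.523 0.06  0.031]
fix [0.513 0.129 0.049] [0.516 0.132 0.046]
lever_tip [ 0.579 -0.236  0.06 ] [ 0.578 -0.233  0.063]
pin [ 0.563 -0.149  0.06 ] [ 0.563 -0.147  0.066]
tape [ 0.443 -0.349  0.061] [ 0.445 -0.349  0.058]
pot [ 0.513 -0.413  0.061] [ 0.516 -0.412  0.058]
glue [ 0.689 -0.058  0.09 ] [ 0.694 -0.056  0.084]
[0.182 0.628 0.384] [[0.376, 0.927, -0.001], [0.894, -0.362, 0.264], [0.244, -0.1, -0.965]] [340.14205423   0.         257.08922951]
```

```bash
python3 -m creep '[[[-0.87,-0.364,0.08,0,0,0],[-0.87,-0.364,0.08,0,0,0],[-0.87,-0.364,0.08,0,0,0],[-0.87,-0.364,0.08,0,0,0],[-0.87,-0.364,0.08,0,0,0],[-0.87,-0.364,0.08,0,0,0],[-0.87,-0.364,0.08,0,0,0],[-0.87,-0.364,0.08,0,0,0],[-0.87,-0.364,0.08,0,0,0],[-0.87,-0.364,0.08,0,0,0],[-0.87,-0.364,0.08,0,0,0],[-0.87,-0.364,0.08,0,0,0],[-0.87,-0.364,0.08,0,0,0],[-0.87,-0.364,0.08,0,0,0]]]' && python3 -m creep '[[[0,0,0,0,0,1],[0,0,0,0,0,1],[0,0,0,0,0,1],[0,0,0,0,0,1],[0,0,0,0,0,1],[0,0,0,0,0,1],[0,0,0,0,0,1],[0,0,0,0,0,1],[0,0,0,0,0,1],[0,0,0,0,0,1],[0,0,0,0,0,1],[0,0,0,0,0,1],[0,0,0,0,0,1],[0,0,0,0,0,1],[0,0,0,0,0,0],[0,0,0,0,0,0]]]'
python3 - <<'E'
from h import *
from station import eyes
for n in ("wrist","top"):
    c=eyes.capture(n); np.savez(n+"1.npz",**c)
    cv2.imwrite(f"pics/{n}1.png",c["image"][...,::-1])
E
```

```text
clock: 1.32
position: [0.4794, 0.3685, 0.2104]
ee_rot: [-3.141, -0.0, 2.756]
force: [-0.1, 0.3, -0.1]
gripper_width: 0.999
finger_force: 0.0
clock: 2.65
position: [0.4785, 0.3696, 0.2105]
ee_rot: [-3.142, 0.001, 1.293]
force: [0.4, -0.8, -0.2]
gripper_width: 1.0
finger_force: 0.0
```

View pics/wrist1.png

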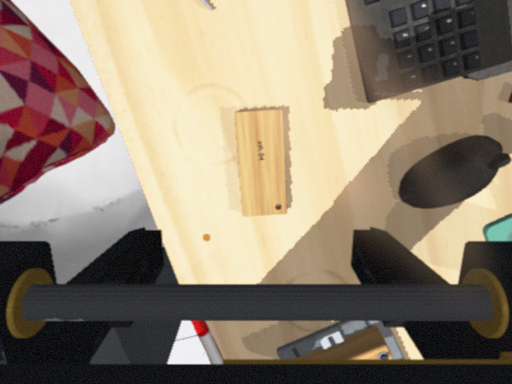

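The wrist view shows the oak block upright in the picture with corners at about (236,110), (284,106), (288,214) and (243,216). Its long axis is within a few degrees of the tool's x. Next I measure it precisely.

```bash
cat >> h.py <<'E'
def oakmask(c,box):
    hsv=cv2.cvtColor(c["image"],cv2.COLOR_RGB2HSV); m=np.zeros((384,512),np.uint8)
    x0,y0,x1,y1=box; s=hsv[y0:y1,x0:x1]
    return hsv
E
python3 - <<'E'
from h import *
c=dict(np.load("wrist1.npz")); P=cloud(c)
hsv=cv2.cvtColor(c["image"],cv2.COLOR_RGB2HSV)
print("oak",hsv[130:200:14,255:275:6].tolist()); print("desk",hsv[120:200:20,215].tolist(),hsv[90,260].tolist(),hsv[228,262].tolist())
Z=P[...,2]; print("z oak",np.median(Z[125:200,252:275]),"desk",np.median(Z[120:200,210:225]))
g=(Z>.006).astype(np.uint8); g[:90]=0;g[230:]=0;g[:,:215]=0;g[:,310:]=0
print(g.sum(),cv2.minAreaRect(cv2.findNonZero(cv2.morphologyEx(g,cv2.MORPH_OPEN,np.ones((5,5))))))
# corners by intensity profile
gr=c["image"].astype(int)
for y in (130,160,190): print(y,gr[y,228:296:2,2].tolist())
E
```

```text
oak [[[17, 130, 219], [18, 105, 235], [19, 107, 233], [18, 106, 233]], [[18, 117, 226], [17, 110, 199], [18, 108, 233], [19, 105, 236]], [[18, 119, 227], [16, 103, 131], [19, 111, 230], [19, 108, 234]], [[17, 122, 221], [19, 116, 225], [19, 111, 232], [20, 109, 233]], [[17, 122, 224], [17, 120, 223], [20, 104, 236], [19, 111, 232]]]
desk [[23, 49, 248], [23, 51, 247], [23, 49, 248], [23, 45, 248]] [22, 60, 248] [22, 72, 246]
z oak 0.012278703216113549 desk -0.00015875838925310932
4936 ((261.6103515625, 162.3758544921875), (105.46475219726562, 48.26950454711914), 86.633544921875)
130 [166, 165, 166, 162, 131, 142, 142, 134, 135, 146, 138, 122, 122, 116, 107, 116, 127, 144, 133, 134, 136, 144, 141, 133, 135, 129, 129, 134, 131, 132, 132, 171, 194, 190]
160 [169, 167, 161, 158, 157, 127, 136, 144, 143, 137, 139, 137, 124, 118, 123, 113, 108, 124, 133, 130, 134, 138, 140, 134, 116, 118, 119, 133, 120, 119, 123, 155, 194, 192]
190 [184, 180, 177, 180, 183, 183, 152, 137, 140, 145, 142, 133, 136, 125, 121, 123, 115, 121, 125, 138, 141, 136, 137, 130, 125, 120, 123, 122, 126, 109, 117, 130, 192, 196]
```

```bash
sed -i '/^def oakmask/,$d' h.py
cat >> h.py <<'E'
def rect(c,lo,hi,ctr,rad,maxs=255,hue=None):
    """rect of surface points with lo<z<hi within rad of ctr: centre, size, long axis angle (deg)"""
    P=cloud(c); Z=P[...,2]; hsv=cv2.cvtColor(c["image"],cv2.COLOR_RGB2HSV)
    m=(Z>lo)&(Z<hi)&(np.hypot(P[...,0]-ctr[0],P[...,1]-ctr[1])<rad)
    if hue is not None: m&=hue(hsv)
    m=cv2.morphologyEx(m.astype(np.uint8),cv2.MORPH_OPEN,np.ones((3,3)))
    n,l,st,ce=cv2.connectedComponentsWithStats(m)
    k=1+np.argmax(st[1:,4]); q=P[l==k]
    (x,y),(w,h),a=cv2.minAreaRect((q[:,:2]*1000).astype(np.float32))
    if w<h: w,h,a=h,w,a+90
    return np.round([x,y,np.median(q[:,2])*1000,w,h,(a+90)%180-90],1),len(q)
E
python3 - <<'E'
from h import *
for n in ("wrist1","top1"):
    c=dict(np.load(n+".npz")); print(n,rect(c,.007,.018,(.478,.37),.08,hue=lambda h:h[...,1]>80))
c=dict(np.load("top1.npz"))
print("dark",rect(c,.014,.03,(.523,.06),.08,hue=lambda h:(h[...,2]<150)&(h[...,1]>110)))
from station import readout
print(readout.sense()["position"])
E
```

```text
wrist1 (array([483.3, 369.1,  12.3, 110.2,  48. ,  77.7]), 4843)
top1 (array([482.7, 368.1,  12.4, 109.4,  48. ,  77.9]), 453)Traceback (most recent call last):
  File "<stdin>", line 5, in <module>
  File "h.py", line 28, in rect
    k=1+np.argmax(st[1:,4]); q=P[l==k]
        ~~~~~~~~~^^^^^^^^^^
    return _wrapfunc(a, 'argmax', axis=axis, out=out, **kwds)
    return bound(*args, **kwds)
ValueError: attempt to get argmax of an empty sequence
```

Two views agree: the oak centre is (0.483, 0.3686), its top is at 12.3 mm, and its long axis is at 77.8°. I turn -3.7°, shift 4.6 mm and descend.

```bash
python3 -m creep '[[[0,0,0,0,0,-0.62],[0,0.18,1,0,0,0],[0,0,1,0,0,0],[0,0,1,0,0,0],[0,0,1,0,0,0],[0,0,1,0,0,0],[0,0,1,0,0,0],[0,0,0.8,0,0,0],[0,0,0.6,0,0,0],[0,0,0.4,0,0,0],[0,0,0,0,0,0],[0,0,0,0,0,0]]]'
```

```text
clock: 3.75
position: [0.4835, 0.3687, 0.016]
ee_rot: [3.141, -0.0, 1.355]
force: [0.6, 0.1, -0.3]
gripper_width: 0.997
finger_force: 0.0
```

```bash
python3 -m creep '[[[0,0,0.3,0,0,0],[0,0,0.18,0,0,0],[0,0,0,0,0,0]]]'; python3 -m creep '[[[0,0,0,0,0,0],[0,0,0,0,0,0],[0,0,0,0,0,0],[0,0,0,0,0,0],[0,0,0,0,0,0],[0,0,0,0,0,0],[0,0,0,0,0,0],[0,0,0,0,0,0],[0,0,0,0,0,0],[0,0,0,0,0,0]]]' 1
```

```text
clock: 4.0
position: [0.483, 0.3686, 0.0034]
ee_rot: [-3.141, 0.0, 1.355]
force: [0.2, -1.2, -1.1]
gripper_width: 1.0
finger_force: 0.0
clock: 4.83
position: [0.4832, 0.3687, 0.0038]
ee_rot: [3.142, -0.0, 1.355]
force: [-0.7, 0.2, 1.7]
gripper_width: 0.538
finger_force: 30.0
```

```bash
python3 -m creep '[[[0,0,-0.6,0,0,0],[0,0,-1,0,0,0],[0,0,-1,0,0,0],[0,0,-1,0,0,0],[0,0,-1,0,0,0],[0,0,-0.6,0,0,0],[0,0,0,0,0,0]]]'
python3 - <<'E'
from h import *
for n in ("top0","scene0"):
    c=dict(np.load(n+".npz")); P=cloud(c); hsv=cv2.cvtColor(c["image"],cv2.COLOR_RGB2HSV)
    m=np.hypot(P[...,0]-.524,P[...,1]-.061)<.012
    print(n,m.sum(),np.median(P[m],0).round(4),np.median(hsv[m],0))
    for nm,lo,hi,ct,r,f in [("dark",.014,.026,(.524,.061),.08,lambda h:((h[...,0]<12)|(h[...,0]>170))&(h[...,1]>120)),
      ("fix",.042,.055,(.513,.129),.07,None),("jawtop",.050,.0555,(.563,-.148),.06,None),("pad",.046,.053,(.555,-.10),.07,None),("lever",.057,.075,(.573,-.2),.08,None),("base",-.001,.0065,(.545,0),.2,lambda h:(h[...,1]<60)&(h[...,2]<150))]:
        try: print(nm,rect(c,lo,hi,ct,r,hue=f))
        except Exception as e: print(nm,"none")
E
```

```text
clock: 5.42
position: [0.4852, 0.3699, 0.1382]
ee_rot: [3.138, -0.005, 1.354]
force: [-0.2, -0.2, -1.4]
gripper_width: 0.541
finger_force: 30.0
top0 41 [0.523  0.0604 0.0325] [ 11. 140. 118.]
dark none
fix (array([507.7, 128.6,  49. , 107.3,  25.2,  10.8]), 254)
jawtop (array([ 548.3, -168.6,   53. ,   21.6,   12. ,   34.5]), 21)
pad (array([ 549.3, -103.5,   48.4,   28.2,   10.4,    9.4]), 33)
lever (array([ 567.2, -183.8,   64.4,  107.4,   30.4,  -81.5]), 184)
base none
scene0 20 [0.5244 0.0601 0.0327] [ 11.  177.  160.5]
dark none
fix (array([504.8, 129.5,  48.6, 108.7,  28. ,  10.4]), 110)
jawtop (array([ 544. , -127. ,   54.2,   16.8,    7. ,   28.6]), 9)
pad (array([ 554.1, -102.7,   49.3,   75.7,   12.2,   11.5]), 40)
lever (array([ 569.2, -183.4,   64.7,  108.9,   29.5,  -73.7]), 125)
base none
```

The dark block's top measures 32.5 mm in both views, so the 20 mm in the text is the bearer height. I refit with that.

Run:
```python
from h import *
for n in ("top0","scene0"):
    c=dict(np.load(n+".npz"))
    print(n,"dark",rect(c,.027,.038,(.524,.061),.075,hue=lambda h:(h[...,0]<14)&(h[...,1]>100)&(h[...,2]<190)))
    print("bearers",rect(c,.017,.024,(.535,-.02),.05,hue=lambda h:h[...,1]>60), "base",rect(c,.002,.015,(.543,-.03),.22,hue=lambda h:h[...,1]<80))
```

```text
top0 dark (array([521.3,  60.6,  32.2, 106.6,  45.4,   9. ]), 430)
bearers (array([499.9, -14.6,  20.8,  13. ,   7. , -88.2]), 15) base (array([ 612.6, -133.3,   12.1,   68.9,   33.6,  -77.1]), 128)
scene0 dark (array([514.3,  58.4,  32.4, 104.6,  46.2,   7.8]), 195)Traceback (most recent call last):
  File "<stdin>", line 5, in <module>
  File "h.py", line 28, in rect
    k=1+np.argmax(st[1:,4]); q=P[l==k]
        ~~~~~~~~~^^^^^^^^^^
    return _wrapfunc(a, 'argmax', axis=axis, out=out, **kwds)
    return bound(*args, **kwds)
ValueError: attempt to get argmax of an empty sequence
```

```bash
python3 -m creep '[[[-0.925,0.33,-0.175,0,0,0],[-0.925,0.33,-0.175,0,0,0],[-0.925,0.33,-0.175,0,0,0],[-0.925,0.33,-0.175,0,0,0],[-0.925,0.33,-0.175,0,0,0],[-0.925,0.33,-0.175,0,0,0],[-0.925,0.33,-0.175,0,0,0],[-0.925,0.33,-0.175,0,0,0],[-0.925,0.33,-0.175,0,0,0],[-0.925,0.33,-0.175,0,0,0],[-0.925,0.33,-0.175,0,0,0],[-0.925,0.33,-0.175,0,0,0],[-0.925,0.33,-0.175,0,0,0],[-0.925,0.33,-0.175,0,0,0],[-0.925,0.33,-0.175,0,0,0],[-0.925,0.33,-0.175,0,0,0]]]' && python3 -m creep '[[[0,0,0,0,0,1],[0,0,0,0,0,1],[0,0,0,0,0,1],[0,0,0,0,0,1],[0,0,0,0,0,1],[0,0,0,0,0,1],[0,0,0,0,0,1],[0,0,0,0,0,1],[0,0,0,0,0,1],[0,0,0,0,0,1],[0,0,0,0,0,1],[0,0,0,0,0,0.2],[0,0,0,0,0,0],[0,0,0,0,0,0]]]'
python3 - <<'E'
from h import *
from station import eyes
c=eyes.capture("wrist"); np.savez("wrist2.npz",**c)
cv2.imwrite("pics/wrist2.png",c["image"][...,::-1])
for nm,lo,hi,ct,r,f in [("dark",.027,.038,(.52,.06),.075,lambda h:(h[...,0]<14)&(h[...,1]>100)&(h[...,2]<190)),
      ("fix",.042,.055,(.513,.129),.07,None),("jawtop",.050,.0555,(.563,-.148),.06,None),("pad",.046,.053,(.555,-.10),.07,None),("lever",.057,.075,(.573,-.2),.08,None),("base",-.001,.0065,(.545,0),.2,lambda h:(h[...,1]<60)&(h[...,2]<150))]:
        try: print(nm,rect(c,lo,hi,ct,r,hue=f))
        except Exception as e: print(nm,"none")
E
```

```text
clock: 6.75
position: [0.5321, -0.0223, 0.2035]
ee_rot: [-3.14, 0.0, 1.355]
force: [0.5, 0.7, -1.2]
gripper_width: 0.536
finger_force: 30.0
clock: 7.92
position: [0.5325, -0.021, 0.2035]
ee_rot: [3.142, 0.001, 0.185]
force: [0.2, 0.2, -0.4]
gripper_width: 0.538
finger_force: 30.0
dark (array([521. ,  59.4,  32.3, 109.9,  48.4,   8.9]), 5645)
fix (array([509. , 128.2,  49. , 108.9,  25.8,  11. ]), 3481)
jawtop (array([ 562.1, -148.4,   53.2,   59. ,   53.1,  -80.2]), 1709)
pad (array([ 553.5, -104.1,   49.1,   95. ,   13.3,   11. ]), 1329)
lever (array([ 573.2, -180.3,   65. ,  104.5,   31.9,  -71.3]), 2517)
base none
```

View pics/wrist2.png

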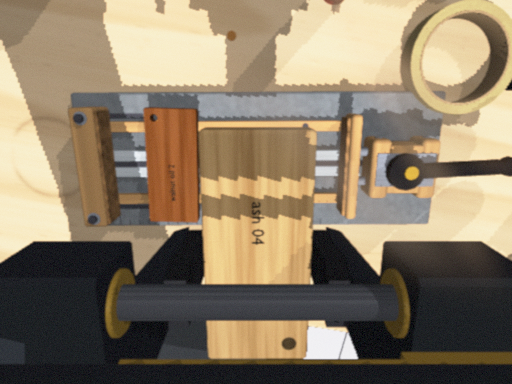

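The wrist view shows the held block over the clamp, the dark block at (172,165), the fixed jaw at (92,165), the pad at (350,165) and the pin at (405,172). The clamp yaw is 10.9° and the dark block is skewed about 2°. I lower the oak block at (0.5372, -0.0239).

```bash
python3 -m creep '[[[0.16,0.15,0,0,0,-0.05],[0,0,0.8,0,0,0],[0,0,1,0,0,0],[0,0,1,0,0,0],[0,0,1,0,0,0],[0,0,1,0,0,0],[0,0,0.8,0,0,0],[0,0,0.6,0,0,0],[0,0,0.4,0,0,0],[0,0,0.3,0,0,0],[0,0,0,0,0,0],[0,0,0,0,0,0]]]'
```

```text
clock: 8.97
position: [0.5378, -0.0243, 0.0316]
ee_rot: [3.142, -0.001, 0.187]
force: [0.6, -0.0, -0.5]
gripper_width: 0.542
finger_force: 30.0
```

```bash
python3 -m creep '[[[0,0,0.15,0,0,-0.03],[0,0,0.12,0,0,0],[0,0,0,0,0,0],[0,0,0,0,0,0]]]'
```

```text
clock: 9.3
position: [0.5375, -0.0239, 0.0246]
ee_rot: [-3.142, -0.0, 0.19]
force: [-0.2, -0.4, -1.5]
gripper_width: 0.54
finger_force: 30.0
```

```bash
python3 -m creep '[[[0,0,0.04,0,0,0],[0,0,0,0,0,0],[0,0,0,0,0,0]]]';  python3 -m creep '[[[0,0,0,0,0,0],[0,0,0,0,0,0],[0,0,0,0,0,0],[0,0,0,0,0,0],[0,0,0,0,0,0]]]' 0.3; python3 -m creep '[[[0,0,-0.3,0,0,0],[0,0,-0.8,0,0,0],[0,0,-1,0,0,0],[0,0,-1,0,0,0],[0,0,-1,0,0,0],[0,0,-1,0,0,0],[0,0,-0.8,0,0,0],[0,0,-0.6,0,0,0],[0,0,0,0,0,0],[0,0,0,0,0,0]]]'
python3 - <<'E'
from h import *
from station import eyes
c=eyes.capture("wrist"); np.savez("wrist3.npz",**c)
cv2.imwrite("pics/wrist3.png",c["image"][...,::-1])
for nm,lo,hi,ct,r,f in [("dark",.027,.038,(.52,.06),.075,lambda h:(h[...,0]<14)&(h[...,1]>100)&(h[...,2]<190)),
 ("oak",.027,.038,(.537,-.024),.075,lambda h:(h[...,0]>13)&(h[...,1]>60)),
      ("fix",.042,.055,(.513,.129),.07,None),("jawtop",.050,.0555,(.563,-.148),.06,None),("pad",.046,.053,(.555,-.10),.07,None),("lever",.057,.075,(.573,-.2),.08,None)]:
        try: print(nm,rect(c,lo,hi,ct,r,hue=f))
        except Exception as e: print(nm,"none")
E
```

```text
clock: 9.55
position: [0.5377, -0.024, 0.0238]
ee_rot: [3.142, -0.001, 0.19]
force: [0.6, -0.7, 2.7]
gripper_width: 0.542
finger_force: 30.0
clock: 9.97
position: [0.5373, -0.024, 0.0234]
ee_rot: [3.142, 0.0, 0.19]
force: [0.7, 0.5, -1.0]
gripper_width: 0.701
finger_force: 0.0
clock: 10.8
position: [0.5377, -0.0239, 0.1866]
ee_rot: [-3.141, -0.002, 0.19]
force: [0.6, 0.5, 0.3]
gripper_width: 0.702
finger_force: 0.0
dark (array([521.3,  59.5,  32.3, 109.3,  48.3,   9. ]), 6130)
oak (array([537.9, -24. ,  32.2, 109.6,  48. ,  10.9]), 6221)
fix (array([509.4, 128.2,  48.9, 109. ,  25.7,  10.8]), 3851)
jawtop (array([ 562.2, -148.6,   53.2,   59. ,   52.8,  -78.8]), 1896)
pad (array([ 554.7, -103.9,   49.1,   93.6,   13.3,   10.9]), 1414)
lever (array([ 565.8, -179.3,   65. ,   99.6,   31.4,  -82.9]), 2626)
```

View pics/wrist3.png

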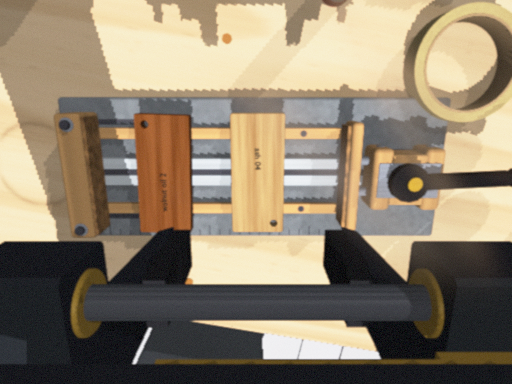

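Oak and dark blocks are on the bearers and aligned laterally within 0.5 mm: oak at (258,172), dark at (164,172), jaw pin at (413,184). Next I turn 90°, open the gripper and go above the jaw grip.

```bash
python3 -m creep '[[[0,0,0,0,0,-1],[0,0,0,0,0,-1],[0,0,0,0,0,-1],[0,0,0,0,0,-1],[0,0,0,0,0,-1],[0,0,0,0,0,-1],[0,0,0,0,0,-1],[0,0,0,0,0,-1],[0,0,0,0,0,-1],[0,0,0,0,0,-1],[0,0,0,0,0,-1],[0,0,0,0,0,-1],[0,0,0,0,0,-1],[0,0,0,0,0,-1],[0,0,0,0,0,-1],[0,0,0,0,0,0]]]' 0 && python3 -m creep '[[[-0.68,0,0,0,0,0],[-0.9,0.04,0,0,0,0],[-0.9,0,0,0,0,0],[-0.9,0,0,0,0,0],[-0.9,0,0,0,0,0],[-0.8,0,0,0,0,0],[0,0,0,0,0,0],[0,0,0,0,0,0]]]'
python3 - <<'E'
from h import *
from station import eyes
c=eyes.capture("wrist"); np.savez("wrist4.npz",**c)
cv2.imwrite("pics/wrist4.png",c["image"][...,::-1])
for nm,lo,hi,ct,r,f in [ ("oak",.027,.038,(.537,-.024),.075,lambda h:(h[...,0]>13)&(h[...,1]>60)),
    ("jawtop",.050,.0555,(.563,-.148),.06,None),("pad",.046,.053,(.555,-.10),.07,None),("lever",.057,.075,(.573,-.2),.09,None)]:
        try: print(nm,rect(c,lo,hi,ct,r,hue=f))
        except Exception as e: print(nm,"none")
E
```

```text
clock: 12.18
position: [0.5364, -0.0241, 0.1846]
ee_rot: [-3.139, -0.001, 1.765]
force: [-0.3, -0.3, -0.6]
gripper_width: 1.003
finger_force: 0.0
clock: 12.85
position: [0.5617, -0.1494, 0.185]
ee_rot: [-3.14, -0.0, 1.756]
force: [-0.1, 0.7, -0.4]
gripper_width: 0.999
finger_force: 0.0
oak (array([539.2, -28.5,  32.3, 110. ,  38.9,  10.6]), 7138)
jawtop (array([ 562.4, -148.3,   53.3,   58.4,   52.8,  -79.2]), 2301)
pad (array([ 554.2, -103.6,   49.1,   94.2,   12.3,   10.6]), 1667)
lever (array([ 568.6, -183.7,   65.1,  108.5,   30.7,  -79.5]), 2538)
```

View pics/wrist4.png

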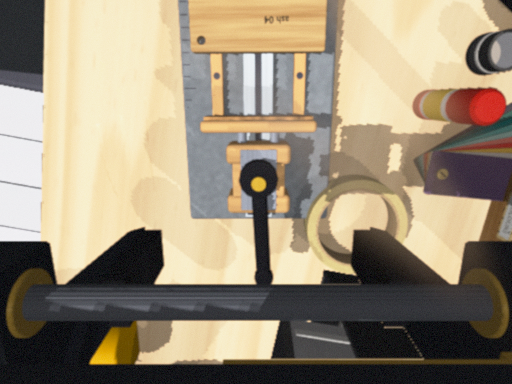

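Wrist view: jaw pin at (258,180), lever pointing back to (263,275), and the tape ring at (360,225) just outside the base. I descend to grip.

```bash
python3 - <<'E'
from h import *
c=dict(np.load("wrist4.npz")); P=cloud(c); q=P[180:270,305:410].reshape(-1,3); q=q[(q[:,2]>.012)&(q[:,0]>.6)]
print(len(q), q.min(0).round(3),q.max(0).round(3), ((q-[.5625,-.1485,0])@[.982,.189,0]).min().round(3))
E
python3 -m creep '[[[0.03,0.04,0.5,0,0,-0.05],[0,0,0.9,0,0,0],[0,0,1,0,0,0],[0,0,1,0,0,0],[0,0,0.8,0,0,0],[0,0,0,0,0,0],[0,0,0,0,0,0]]]'
```

```text
5230 [ 0.603 -0.231  0.012] [ 0.714 -0.128  0.224] 0.043
clock: 13.48
position: [0.5622, -0.1462, 0.0797]
ee_rot: [-3.139, -0.002, 1.767]
force: [0.2, -0.8, 0.6]
gripper_width: 1.0
finger_force: 0.0
```

```bash
python3 - <<'E'
from h import *
c=dict(np.load("wrist4.npz")); P=cloud(c); q=P[180:270,305:410].reshape(-1,3); q=q[(q[:,2]>.006)&(q[:,2]<.07)]
d=(q-[.5625,-.1485,0])@[.982,.189,0]; print(np.percentile(q[:,2],[5,50,95,100]).round(3),np.percentile(d,[0,1,5,20]).round(3), q[d<.068][::20].round(3)[:8])
from station import readout
s=readout.sense();print(s["position"],s["ee_rot"],tool(np.array([.5625,-.1485,.027])-s["position"],s))
E
python3 -m creep '[[[0,0,0,0,0,0],[0,0,0,0,0,0]]]'
```

```text
[0.011 0.024 0.025 0.027] [0.045 0.046 0.048 0.055] [[ 0.608 -0.149  0.013]
 [ 0.627 -0.146  0.013]
 [ 0.624 -0.148  0.013]
 [ 0.62  -0.149  0.012]
 [ 0.617 -0.151  0.012]
 [ 0.613 -0.153  0.013]
 [ 0.61  -0.154  0.012]
 [ 0.629 -0.151  0.011]]
[ 0.56215756 -0.14615365  0.07967969] [-3.13884480e+00 -1.56467419e-03  1.76729682e+00] [-9.80191300e-02  8.99913995e-04  2.10704226e+00]
clock: 13.65
position: [0.5642, -0.1474, 0.0823]
ee_rot: [3.139, 0.001, 1.767]
force: [1.1, 0.2, 0.9]
gripper_width: 1.002
finger_force: 0.0
```

```bash
python3 -m creep '[[[-0.02,-0.03,0.5,0,0,0],[0,0,0.5,0,0,0],[0,0,0.5,0,0,0],[0,0,0.4,0,0,0],[0,0,0.2,0,0,0],[0,0,0,0,0,0],[0,0,0,0,0,0],[0,0,0,0,0,0]]]'
```

```text
clock: 14.32
position: [0.5629, -0.1484, 0.0288]
ee_rot: [3.141, 0.0, 1.766]
force: [0.2, -0.2, 0.0]
gripper_width: 0.996
finger_force: 0.0
```

```bash
python3 -m creep '[[[0,0,0.05,0,0,0.04],[0,0,0,0,0,0],[0,0,0,0,0,0],[0,0,0,0,0,0],[0,0,0,0,0,0],[0,0,0,0,0,0],[0,0,0,0,0,0],[0,0,0,0,0,0],[0,0,0,0,0,0],[0,0,0,0,0,0]]]' 1
```

```text
clock: 15.15
position: [0.5622, -0.1483, 0.0273]
ee_rot: [-3.141, -0.0, 1.762]
force: [-2.2, 0.8, 3.0]
gripper_width: 0.496
finger_force: 30.0
```

```bash
python3 -m creep '[[[0.15,0,0,0,0,0],[0.3,0,0,0,0,0],[0.3,0,0,0,0,0],[0.3,0,0,0,0,0],[0.3,0,0,0,0,0],[0.25,0,0,0,0,0],[0.1,0,0,0,0,0],[0,0,0,0,0,0]]]';  python3 -m creep '[[[0.12,0,0,0,0,0],[0.12,0,0,0,0,0],[0.12,0,0,0,0,0],[0.12,0,0,0,0,0],[0.12,0,0,0,0,0],[0.12,0,0,0,0,0],[0.12,0,0,0,0,0],[0.12,0,0,0,0,0],[0.12,0,0,0,0,0],[0.12,0,0,0,0,0],[0.12,0,0,0,0,0],[0.12,0,0,0,0,0]]]'
python3 - <<'E'
from h import *
from station import eyes,readout
c=eyes.capture("wrist"); np.savez("wrist5.npz",**c)
print(readout.sense()["position"])
for nm,lo,hi,ct,r,f in [("dark",.027,.038,(.52,.06),.085,lambda h:(h[...,0]<14)&(h[...,1]>100)&(h[...,2]<190)),
 ("oak",.027,.038,(.53,.01),.075,lambda h:(h[...,0]>13)&(h[...,1]>60)),("pad",.046,.053,(.54,-.03),.06,None)]:
        try: print(nm,rect(c,lo,hi,ct,r,hue=f))
        except Exception as e: print(nm,"none")
E
```

```text
clock: 15.82
position: [0.5538, -0.1045, 0.0272]
ee_rot: [-3.141, -0.002, 1.763]
force: [-3.9, 1.3, 5.3]
gripper_width: 0.498
finger_force: 30.0
clock: 16.82
position: [0.5474, -0.071, 0.0272]
ee_rot: [-3.141, -0.0, 1.762]
force: [-2.7, -3.0, 4.9]
gripper_width: 0.497
finger_force: 30.0
[ 0.54724096 -0.07004416  0.02723143]
dark none
oak (array([533.2,   3.3,  32.2, 110.6,  48.3,  11. ]), 35694)
pad (array([538.9, -26.3,  49.2,  95.6,  13.2,  11.1]), 7849)
```

```bash
python3 -m creep '[[[0.12,-0.02,-0.02,0,0,0],[0.12,0,0,0,0,0],[0.12,0,0,0,0,0],[0.12,0,0,0,0,0],[0.12,0,0,0,0,0],[0.12,0,0,0,0,0],[0.12,0,0,0,0,0],[0.12,0,0,0,0,0],[0.12,0,0,0,0,0],[0.12,0,0,0,0,0],[0,0,0,0,0,0],[0,0,0,0,0,0]]]'
python3 - <<'E'
from h import *
from station import eyes,readout
c=eyes.capture("wrist"); np.savez("wrist6.npz",**c)
cv2.imwrite("pics/wrist6.png",c["image"][...,::-1])
s=readout.sense();print(s["position"],s["force"])
for nm,lo,hi,ct,r,f in [("dark",.027,.038,(.51,.08),.085,lambda h:(h[...,0]<14)&(h[...,1]>100)&(h[...,2]<190)),
 ("oak",.027,.038,(.53,.035),.075,lambda h:(h[...,0]>13)&(h[...,1]>60)),("pad",.046,.053,(.54,0),.06,None),("fix",.042,.055,(.509,.128),.07,None)]:
        try: print(nm,rect(c,lo,hi,ct,r,hue=f))
        except Exception as e: print(nm,"none")
E
```

```text
clock: 17.87
position: [0.5415, -0.0404, 0.0274]
ee_rot: [3.141, -0.001, 1.763]
force: [4.5, 2.4, -17.5]
gripper_width: 0.497
finger_force: 30.0
[ 0.54148206 -0.04040845  0.0273741 ] [  5.13086774   2.28220784 -17.01204563]
dark (array([481.8,  51.3,  32.2,  28. ,   3.1,  11.5]), 438)
oak (array([527.3,  34.2,  32.2, 110.6,  48.8,  10.9]), 35730)
pad (array([533.1,   4.1,  49.1,  95.4,  13.2,  11. ]), 7959)
fix none
```

View pics/wrist6.png

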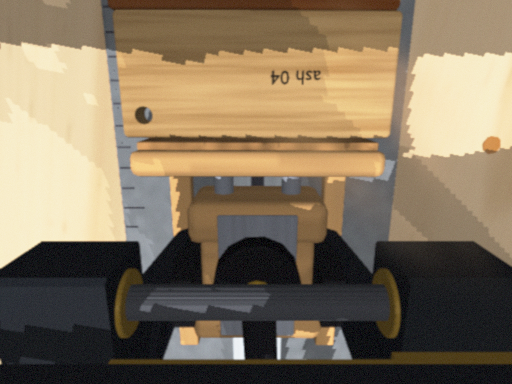

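The wrist view shows the oak block against the pad at row 137 and the dark block at its far edge at row 10. About 11 mm remain before contact. I relax the vertical and lateral preload and creep on.

```bash
python3 -m creep '[[[0.08,0.012,0.016,0,0,0],[0.08,0,0,0,0,0],[0.08,0,0,0,0,0],[0.08,0,0,0,0,0],[0,0,0,0,0,0],[0,0,0,0,0,0]]]'; python3 -m creep '[[[0.02,0,0,0,0,0],[0.02,0,0,0,0,0],[0,0,0,0,0,0]]]'
```

```text
clock: 18.42
position: [0.5401, -0.0333, 0.0273]
ee_rot: [-3.141, -0.001, 1.762]
force: [2.5, 0.1, -13.3]
gripper_width: 0.494
finger_force: 30.0
clock: 18.67
position: [0.5401, -0.0331, 0.0274]
ee_rot: [3.141, 0.0, 1.762]
force: [3.2, -1.6, -13.4]
gripper_width: 0.495
finger_force: 30.0
```

```bash
python3 -m creep '[[[0.02,0.006,0.012,0,0,0],[0.02,0,0,0,0,0],[0,0,0,0,0,0],[0,0,0,0,0,0]]]'; python3 -m creep '[[[0.02,0,0,0,0,0],[0.02,0,0,0,0,0],[0,0,0,0,0,0],[0,0,0,0,0,0]]]'
```

```text
clock: 19.0
position: [0.5399, -0.0321, 0.0273]
ee_rot: [-3.142, 0.0, 1.762]
force: [0.6, -2.8, -4.7]
gripper_width: 0.5
finger_force: 30.0
clock: 19.33
position: [0.5398, -0.031, 0.0273]
ee_rot: [-3.142, -0.0, 1.762]
force: [0.6, -2.7, -1.6]
gripper_width: 0.498
finger_force: 30.0
```

```bash
python3 -m creep '[[[0.02,0,0,0,0,0],[0,0,0,0,0,0],[0,0,0,0,0,0]]]'; python3 -m creep '[[[0.02,0,0,0,0,0],[0,0,0,0,0,0],[0,0,0,0,0,0]]]'
```

```text
clock: 19.58
position: [0.5396, -0.0305, 0.0273]
ee_rot: [-3.141, -0.0, 1.762]
force: [-1.2, -2.5, 1.4]
gripper_width: 0.493
finger_force: 30.0
clock: 19.83
position: [0.5396, -0.03, 0.0273]
ee_rot: [-3.142, -0.0, 1.762]
force: [-1.2, -3.6, 4.3]
gripper_width: 0.494
finger_force: 30.0
```

```bash
python3 -m creep '[[[0.02,0,-0.002,0,0,0],[0,0,0,0,0,0],[0,0,0,0,0,0]]]'; python3 -m creep '[[[0.02,0,0,0,0,0],[0,0,0,0,0,0],[0,0,0,0,0,0]]]'
python3 - <<'E'
from h import *
from station import eyes,readout
c=eyes.capture("wrist")
for nm,lo,hi,ct,r,f in [("oak",.027,.038,(.523,.045),.075,lambda h:(h[...,0]>13)&(h[...,1]>60)),("pad",.046,.053,(.53,.013),.06,None)]:
        print(nm,rect(c,lo,hi,ct,r,hue=f))
c=eyes.capture("top"); np.savez("top7.npz",**c)
im=c["image"][100:300,150:390,::-1]; cv2.imwrite("pics/top7.png",cv2.resize(im,None,fx=3.2,fy=3,interpolation=cv2.INTER_CUBIC))
E
```

```text
clock: 20.08
position: [0.5395, -0.0295, 0.0272]
ee_rot: [-3.141, -0.0, 1.762]
force: [-2.3, -2.6, 5.6]
gripper_width: 0.499
finger_force: 30.0
clock: 20.33
position: [0.5394, -0.029, 0.0272]
ee_rot: [-3.141, -0.0, 1.762]
force: [-3.2, -2.7, 5.6]
gripper_width: 0.494
finger_force: 30.0
oak (array([525.1,  45.5,  32.3, 110.3,  48.6,  10.9]), 35862)
pad (array([531.2,  15.6,  49.2,  95.6,  13. ,  11.1]), 7749)
```

View pics/top7.png

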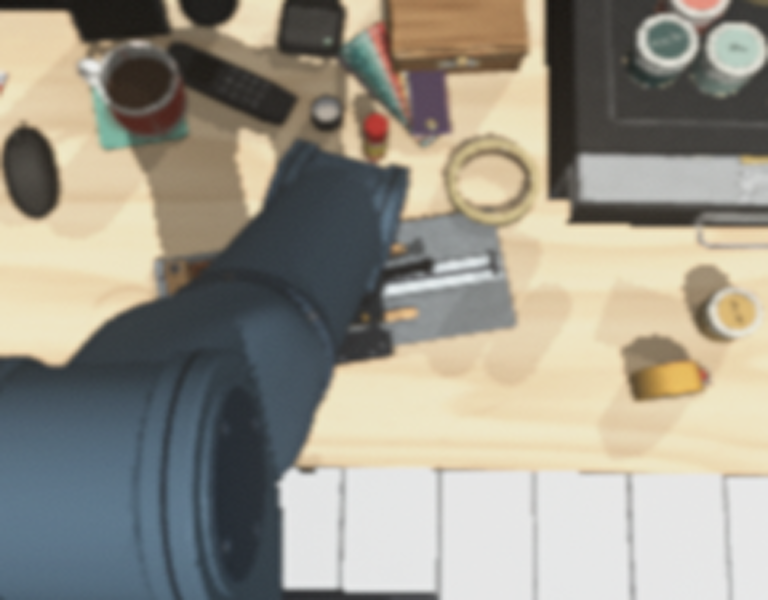

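The top view shows the arm covering the blocks; the glue stick at (375,135) is clear of the gripper. I continue in 0.5 mm steps, watching the force.

```bash
python3 -m creep '[[[0.02,-0.006,-0.004,0,0,0],[0,0,0,0,0,0],[0,0,0,0,0,0]]]'; python3 -m creep '[[[0.02,0,0,0,0,0],[0,0,0,0,0,0],[0,0,0,0,0,0]]]'
```

```text
clock: 20.68
position: [0.5392, -0.0284, 0.0272]
ee_rot: [3.141, -0.0, 1.762]
force: [-1.7, -2.1, 4.6]
gripper_width: 0.491
finger_force: 30.0
clock: 20.93
position: [0.5392, -0.0283, 0.0272]
ee_rot: [3.141, 0.0, 1.762]
force: [-0.6, -4.3, 4.7]
gripper_width: 0.495
finger_force: 30.0
```

```bash
python3 -m creep '[[[0.02,0,0,0,0,0],[0,0,0,0,0,0],[0,0,0,0,0,0]]]'
```

```text
clock: 21.18
position: [0.5392, -0.028, 0.0272]
ee_rot: [3.141, 0.001, 1.762]
force: [-1.6, -4.8, 4.2]
gripper_width: 0.499
finger_force: 30.0
```

```bash
python3 -m creep '[[[0.015,0,0,0,0,0],[0,0,0,0,0,0],[0,0,0,0,0,0]]]';python3 -m creep '[[[0.015,0,0,0,0,0],[0,0,0,0,0,0],[0,0,0,0,0,0]]]'
```

```text
clock: 21.43
position: [0.5392, -0.0278, 0.0272]
ee_rot: [3.141, 0.001, 1.762]
force: [-0.0, -6.3, 3.9]
gripper_width: 0.498
finger_force: 30.0
clock: 21.68
position: [0.5391, -0.0277, 0.0272]
ee_rot: [3.141, 0.001, 1.761]
force: [-0.0, -5.5, 3.6]
gripper_width: 0.495
finger_force: 30.0
```

```bash
python3 -m creep '[[[0.01,0,0,0,0,0],[0,0,0,0,0,0],[0,0,0,0,0,0],[0,0,0,0,0,0]]]';python3 -m creep '[[[0,0,0,0,0,0],[0,0,0,0,0,0],[0,0,0,0,0,0],[0,0,0,0,0,0],[0,0,0,0,0,0]]]' 0.2
python3 - <<'E'
from h import *
from station import eyes,readout
c=eyes.capture("wrist")
for nm,lo,hi,ct,r,f in [("oak",.027,.038,(.523,.045),.075,lambda h:(h[...,0]>13)&(h[...,1]>60)),("pad",.046,.053,(.53,.013),.06,None)]:
        print(nm,rect(c,lo,hi,ct,r,hue=f))
E
```

```text
clock: 22.02
position: [0.5391, -0.0276, 0.0272]
ee_rot: [3.141, 0.001, 1.761]
force: [-1.2, -6.5, 4.2]
gripper_width: 0.495
finger_force: 30.0
clock: 22.43
position: [0.5388, -0.0258, 0.0271]
ee_rot: [3.142, -0.001, 1.763]
force: [0.3, 0.6, -0.4]
gripper_width: 0.799
finger_force: 0.0
oak (array([524.8,  45.9,  32.2, 110.1,  49.4,  11.1]), 35523)
pad (array([531. ,  15.7,  49.2,  94.9,  13.3,  10.9]), 7803)
```

```bash
python3 -m creep '[[[0,0,-0.3,0,0,0],[0,0,-0.8,0,0,0],[0,0,-1,0,0,0],[0,0,-1,0,0,0],[0,0,-1,0,0,0],[0,0,-1,0,0,0],[0,0,-1,0,0,0],[0,0,-0.7,0,0,0],[0,0,0,0,0,0],[0,0,0,0,0,0],[0,0,0,0,0,0]]]' 0
python3 - <<'E'
from h import *
from station import eyes,readout
c=eyes.capture("wrist"); np.savez("wrist8.npz",**c)
cv2.imwrite("pics/wrist8.png",c["image"][...,::-1])
for nm,lo,hi,ct,r,f in [("dark",.027,.038,(.51,.09),.075,lambda h:(h[...,0]<14)&(h[...,1]>100)&(h[...,2]<190)),
 ("oak",.027,.038,(.525,.046),.075,lambda h:(h[...,0]>13)&(h[...,1]>60)),("fix",.042,.055,(.509,.128),.07,None),("jawtop",.050,.0555,(.539,-.028),.05,None),("pad",.046,.053,(.531,.0155),.06,None),("lever",.058,.075,(.548,-.07),.1,lambda h:h[...,2]<90),("leverend",.058,.075,(.5543,-.106),.025,lambda h:h[...,2]<90)]:
        try: print(nm,rect(c,lo,hi,ct,r,hue=f))
        except Exception as e: print(nm,"none")
E
```

```text
clock: 23.4
position: [0.5382, -0.0264, 0.1967]
ee_rot: [-3.141, -0.0, 1.762]
force: [-1.1, -0.8, -0.3]
gripper_width: 1.0
finger_force: 0.0
dark (array([514.3,  92.9,  32.3, 109. ,  47.5,  10.8]), 6890)
oak (array([525.1,  46. ,  32.3, 110.2,  49. ,  10.9]), 7215)
fix none
jawtop (array([539.8, -28.7,  53.2,  58.9,  52.9, -79.1]), 2086)
pad (array([531.3,  16. ,  49.1,  95.2,  12.7,  11. ]), 1516)
lever (array([546.6, -65.7,  65.1, 112.2,  29.4, -79.6]), 2001)
leverend (array([ 558. , -100.5,   65. ,   39.7,   14.7,  -78.7]), 531)
```

View pics/wrist8.png

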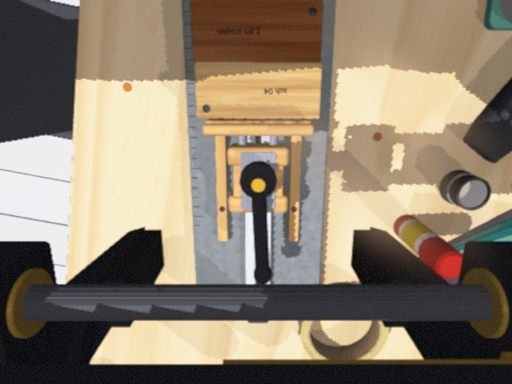

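The wrist view shows the dark and oak blocks tight, with the seam at row 65, the pad against the oak at row 128, and the lever still open from (258,182) to (263,275). Next I close the fingers and approach on the robot side of the lever.

```bash
python3 -m creep '[[[-0.5,-0.3,0,0,0,0],[-0.7,-0.4,0,0,0,0],[-0.8,-0.4,0,0,0,0],[-0.8,-0.4,0,0,0,0],[-0.64,-0.3,0,0,0,0],[0,0,0.6,0,0,0],[0,0,1,0,0,0],[0,0,1,0,0,0],[0,0,1,0,0,0],[0,0,0.8,0,0,0],[0,0,0.6,0,0,0],[0,0,0.4,0,0,0],[0,0,0.2,0,0,0],[0,0,0,0,0,0],[0,0,0,0,0,0],[0,0,0,0,0,0]]]' 1
python3 - <<'E'
import numpy as np
from station import readout
s=readout.sense(); d=s["position"][:2]-[.5394,-.0282]; print("rel",d@[.982,.189],d@[-.189,.982])
E
```

```text
clock: 24.78
position: [0.5115, -0.1197, 0.0579]
ee_rot: [3.14, 0.0, 1.762]
force: [-0.1, 0.8, -0.2]
gripper_width: 0.005
finger_force: 0.0
rel -0.04464154905100291 -0.08455045833333356
```

```bash
python3 -m creep '[[[0,0.2,0.1,0,0,0],[0,0.3,0,0,0,0],[0,0.2,0,0,0,0],[0,0.12,0,0,0,0],[0.02,0.21,0,0,0,0],[0.02,0.21,0,0,0,0],[0.02,0.21,0,0,0,0],[0.02,0.21,0,0,0,0],[0.02,0.2,0,0,0,0],[0.06,0.2,0,0,0,0],[0.08,0.2,0,0,0,0],[0.09,0.19,0,0,0,0],[0.1,0.18,0,0,0,0],[0.11,0.18,0,0,0,0]]]'; python3 -m creep '[[[0.13,0.17,0,0,0,0],[0.14,0.16,0,0,0,0],[0.15,0.15,0,0,0,0],[0.16,0.13,0,0,0,0],[0.16,0.13,0,0,0,0],[0.14,0.1,0,0,0,0],[0.14,0.08,0,0,0,0],[0.14,0.07,0,0,0,0],[0.14,0.06,0,0,0,0],[0.14,0.05,0,0,0,0]]]'
python3 - <<'E'
from h import *
from station import readout,eyes
s=readout.sense(); d=s["position"][:2]-[.5394,-.0282]; print("rel",d@[.982,.189],d@[-.189,.982])
c=eyes.capture("wrist")
print(rect(c,.058,.075,(.57,-.04),.09,hue=lambda h:h[...,2]<90),rect(c,.046,.053,(.531,.0155),.06))
E
```

```text
clock: 25.95
position: [0.578, -0.0931, 0.0548]
ee_rot: [3.141, 0.001, 1.762]
force: [-0.7, -3.0, -0.4]
gripper_width: 0.003
finger_force: 1.5
clock: 26.78
position: [0.598, -0.052, 0.0549]
ee_rot: [3.141, 0.0, 1.762]
force: [2.7, -2.8, -0.7]
gripper_width: 0.007
finger_force: 1.8
rel 0.05305925178462666 -0.034480901363197675
(array([576.5, -33.7,  65. , 111.5,  30.6,  -7.8]), 10656) (array([531. ,  16.1,  49.2,  95.5,  12.7,  11. ]), 6450)
```

```bash
python3 -m creep '[[[0.1,0.03,0,0,0,0],[0.1,0.03,0,0,0,0],[0.1,0.03,0,0,0,0],[0.08,0.03,0,0,0,0],[0,0,0,0,0,0],[0,0,0,0,0,0]]]'; python3 -m creep '[[[0.03,0,0,0,0,0],[0.03,0,0,0,0,0],[0,0,0,0,0,0],[0,0,0,0,0,0]]]'
python3 - <<'E'
from h import *
from station import readout,eyes
s=readout.sense(); d=s["position"][:2]-[.5394,-.0282]; print("rel",d@[.982,.189],d@[-.189,.982])
c=eyes.capture("wrist")
print(rect(c,.058,.075,(.57,-.04),.09,hue=lambda h:h[...,2]<90),rect(c,.046,.053,(.531,.0155),.06))
E
```

```text
clock: 27.33
position: [0.5986, -0.0433, 0.0548]
ee_rot: [-3.142, 0.001, 1.761]
force: [1.9, -5.7, 0.7]
gripper_width: 0.005
finger_force: 2.7
clock: 27.67
position: [0.5986, -0.0432, 0.0549]
ee_rot: [3.141, 0.003, 1.76]
force: [3.1, -7.8, 0.7]
gripper_width: 0.008
finger_force: 3.9
rel 0.055261623279270616 -0.025869339835551963
(array([576.9, -24.1,  65. , 111.8,  31.4,   6.8]), 10589) (array([531.2,  16. ,  49.2,  95.5,  12.5,  10.9]), 6194)
```

```bash
python3 -m creep '[[[0.03,0,0,0,0,0],[0,0,0,0,0,0],[0,0,0,0,0,0]]]'; python3 -m creep '[[[-0.1,0,0,0,0,0],[-0.4,0,0,0,0,0],[-0.6,0,0,0,0,0],[0,0,-0.8,0,0,0],[0,0,-1,0,0,0],[0,0,-1,0,0,0],[0,0,-1,0,0,0],[0,0,-1,0,0,0],[0,0,-1,0,0,0],[0,0,-0.6,0,0,0],[0,0,0,0,0,0],[0,0,0,0,0,0]]]'
python3 - <<'E'
from h import *
from station import readout,eyes
c=eyes.capture("wrist"); np.savez("wrist9.npz",**c)
cv2.imwrite("pics/wrist9.png",c["image"][...,::-1])
for nm,lo,hi,ct,r,f in [("dark",.027,.038,(.51,.09),.075,lambda h:(h[...,0]<14)&(h[...,1]>100)&(h[...,2]<190)),
 ("oak",.027,.038,(.525,.046),.075,lambda h:(h[...,0]>13)&(h[...,1]>60)),("pad",.046,.053,(.531,.0155),.06,None),("lever",.058,.075,(.57,-.025),.09,lambda h:h[...,2]<90),("leverouter",.058,.075,(.605,-.015),.03,lambda h:h[...,2]<90)]:
        try: print(nm,rect(c,lo,hi,ct,r,hue=f))
        except Exception as e: print(nm,"none")
E
```

```text
clock: 27.97
position: [0.5986, -0.043, 0.0549]
ee_rot: [3.141, 0.003, 1.76]
force: [2.7, -9.1, -1.1]
gripper_width: 0.004
finger_force: 4.6
clock: 28.97
position: [0.6032, -0.0664, 0.2146]
ee_rot: [-3.141, -0.001, 1.763]
force: [-0.4, -0.2, -0.3]
gripper_width: 0.006
finger_force: 0.0
dark none
oak (array([524.5,  46.2,  32.3, 109.6,  49. ,  10.9]), 7055)
pad (array([530.8,  15.9,  49.1,  95.1,  12.5,  11. ]), 1549)
lever (array([563.8, -23.3,  65.1,  86.4,  29.3,  11.7]), 1797)
leverouter (array([592.5, -25.5,  65. ,  32.4,  13.1,   4.1]), 491)
```

View pics/wrist9.png

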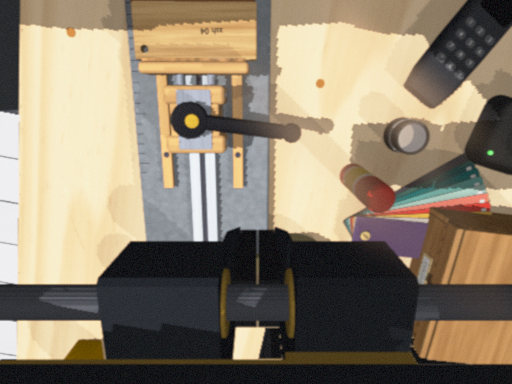

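The wrist view shows the lever across, from (192,121) to (292,132). That is 4.1° in world, so 83° or 1.45 rad on the clamp. The pad is on the oak, the glue stick at (365,187) has not moved, and the robot is clear.

```bash
python3 -c "
from station import workorder; print(workorder.job_done())"
```

```text
the job is handed in; nothing more can be done
None
```

The oak block is clamped tight against the dark one with the cam lever fully across (about 1.45 rad); the block ends measured level to about 1–2 mm, the glue stick, tape measure and paint pot were not touched, and the job was handed in at about 29 s.

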